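# Open a push-and-turn safety cap

### The job

Open the white cleaner bottle that stands in the bottle holder: press its safety cap down against the spring, keep it down while you twist it anticlockwise (seen from above), a bit under a quarter turn, until it is free, then lift the cap straight up off the neck. Leave the bottle seated in its holder and do not disturb the mug, spice jar or lemon. Finish still holding the cap, level and still, about 8 cm above where it sat and over the bottle's mouth; do not put it down.

Things in the scene. Friction and masses are not known exactly. Their poses are not given: they have to be found in the camera images.
- cap_center (a point): centre (half-way up) of the round ribbed grey cap, 53 mm across, 27 mm tall, 25 g, on the bottle's neck; z up its axis. Any finger direction round it will do; 40 N holds it. Below its edge are 18 mm of narrower neck. Locked, it neither lifts nor turns. Pressed down 4.5 mm or more, it turns anticlockwise (from above) and comes off from 1.05 rad on (best 1.24; open stop at 1.47)
- bottle_mouth (a point): centre of the neck's rim, hidden in the cap at first; z up. The locked cap's centre is 3 mm below it, cap x along this x (either way). White square bottle 76 x 76 mm, shoulder at 104 mm, rim 156 mm above its underside, neck 32 mm across with flanges to 41 mm, 0.4 to 0.85 kg, standing loose in the holder's pocket, which keeps it from turning
- seal (a joint): travel in m of the sprung seal in the mouth that pushes the cap up: 0 with the cap locked, grows as the cap is pressed, 0.0065 at the hard stop, about -0.0015 once the cap is off. Above 0.0042 the cap is free to turn. The spring gives about 5 N at 0 and 13 N at the stop
- holder: grey bottle holder fixed to the worktop: base plate 128 x 128 x 10 mm, square walled pocket 90 mm outside and 78 mm inside, walls reaching 51 mm above the worktop. Origin at the centre of its underside, z up, sides along x and y, as are the bottle's. The seated bottle's mouth is 0.166 m above the origin
- mug_c (a point): bystander: white mug with a handle, 77 mm across (108 with the handle), 89 mm tall; point half-way up
- spice_jar_c (a point): bystander: spice jar, 43 mm across, 102 mm tall; point half-way up
- lemon_c (a point): bystander: lemon, 72 x 57 x 58 mm; point half-way up
There are look-alikes about, which are no part of the job. What is meant by the part that bears cap_center is not pink, and is the smaller of those in its own colour.

How it is judged:
By the outcome, as a careful person would: the job done as asked, in the order asked, and still so for the second after the job is handed in, while the arm keeps its last pose, push and grip.
It also fails if it takes over 37 s, if anything falls off the work surface, if the arm or the gripper's body presses on something with over 40 N, if the wrist force passes 120 N, or if a joint passes its speed limit or range.

### The arm

A 6-joint arm with a two-finger parallel gripper is mounted at the origin on a cart in front of the work surface, level with it; the furniture and walls round the work are solid. World frame = base frame: x ahead of the robot, y to its left, z up, the work surface at z = 0. Lengths are in m, angles in degrees, forces in N, time in s.
With the tool pointing down it reaches from about 0.35 to 0.875 m from the base axis. Payload 4.2 kg.
Tool frame: the origin (TCP) lies between the finger pads; the fingertips stand 8 mm ahead of it and the grasp point (between the pads) lies 11 mm behind it; z points along the fingers, y is the line along which they close (so a half turn about z gives the same grasp; the last joint's range is limited). The gripper opens to 87 mm and grips with 3 to 60 N. Pads are 19 mm wide; open, the fingers measure 117 mm over their backs; the gripper's body (75 mm by 190 mm) begins 51 mm behind the grasp point.
Start: joints at [91.65, 22.042, 0.453, 0, -68.411, -14.817], TCP at [0.142, 0.609, 0.207] pointing down, gripper open.
Joint ranges: [-179.83, 179.83], [-69.29, 118.12], [-61.27, 80.66], [-181.25, 117.63], [-171.15, -9.14], [-177.46, 177.46]. Speed limits (degrees/s): [159.86, 159.86, 180, 180, 180, 180].

### API

Orientations are given as a 3x3 rotation matrix whose columns are the frame's x, y, z axes.
In Python, from station import sense, capture, camera_model, finish_job, find_in gives the robot as it stands. The module is installed in compiled form; this text tells all that it offers.
- The arm moves only by the tool arm_command, never from a script. Its argument "motion" is a list of rows, each a list of 7 numbers: the finger opening in mm, from 0 to 87, then the shift along the tool's x, y, z in mm, then the turn, a rotation vector about the tool's x, y, z in rad. In form: [[jaw, dx, dy, dz, rx, ry, rz], ...]. A call has 1 to 8 rows; each row shifts and turns the commanded pose from where the row before left it, along the tool's axes as they then stand; what a row does not reach is not made up. A row lasts 1/10 s, in which the tool goes at most 50 mm and 8.59 degrees, less where a joint would pass 70% of its speed; a pose out of reach is approached as far as the arm can. A call with a gripper value outside its range is refused whole. The fingers move at their own pace and stop on an object; the grip force is fixed at half the most. Time passes only in rows, so rows that do not move let the fingers close. It gives the time, the measured TCP pose, the force, the opening and the grip force at its end, in the units of the state.
- sense(): the state, without advancing time (a new reading comes with each control period).
- capture(name): name is "side" or "top"; returns the picture (384x512x3 uint8, red, green, blue); there is no depth.
- camera_model(name): a dict with "fx", "fy", "cx", "cy" (pixels), "k1" (the pictures are not rectified: a ray, as slopes to the right and down, at radius r is drawn at 1 + k1 r^2 times it, then the intrinsics apply), "R" (3x3) and "t" (3): a world point X has camera coordinates R X + t. Camera axes: x right, y down, z forward; pixel columns grow to the right and rows downward; lengths in m; the calibration is good to about 2 mm. A picture is of the moment at which its call begins. camera_model takes no time and is no camera call.
- finish_job(): hands the job in; it is judged then, once.
Trained networks look in the newest picture that a camera, given by its name, has taken for a name from the list of things; names that differ only in an ending like _2 or _b are one class to them, and where a whole thing is asked for, a point or a joint stands for the part that bears it (a point fixed in the world has none). Each returns a list of dicts, best first, with "p" (0 to 1); they miss things now and then, are a little off and sometimes report something else, mostly with a low value. They report only what shows in the picture. A call takes as long as a camera call. They do not tell look-alikes from the thing itself.
- find_in(target, camera): "location" ([row, column] in pixels, amid what is visible of it).
The state is a dict: "time_s": time; "joints": joint angles; "joint_velocities": joint speeds; "effort": joint torques, N m; "tcp_pos": TCP position; "ee_rot": TCP orientation; "wrist_force": force on the tool from outside, world axes, zero at the start; "moment": the same for the moment, N m; "gripper_width": opening from 0.0 (shut) to 1.0 (fully open); "gripper_force": force on a finger pad.
Only numpy, scipy, OpenCV 4.12 (cv2) and the standard library are available. Lean on these libraries where they do the work, as an engineer would, in place of code of your own. Each camera call takes 0.05 s, during which the arm holds its last target. There are 200 camera calls.

## Working session

There is one attempt and no reset: what is moved stays moved. The work goes in short steps, Python scripts to look and compute and a tool call to move; the robot and the scene stay as the last step left them, time stands still between calls to the robot, and variables do not carry over. Pictures are saved under pics/ and viewed, at most 10 in all, crops included, and the job is handed in when it is done.

Besides the shell and the picture viewer there is one more tool, called after ">>>" by a JSON object that holds its "method" and its "body", one argument or row to a line. arm_command: Moves the arm, as the interface text tells. Its arguments: {"type":"object","properties":{"motion":{"type":"array"}},"required":["motion"]}

```bash
mkdir -p pics; python3 - <<'E'
from station import *
import cv2,numpy as np
s=sense();print(s['time_s'],s['tcp_pos'],np.round(s['ee_rot'],3).tolist(),s['wrist_force'],s['gripper_width'])
for c in("side","top"):
    im=capture(c);cv2.imwrite(f"pics/{c}0.png",im[:,:,::-1])
    m=camera_model(c);print(c,m)
    for t in("cap_center","holder","bottle_mouth","mug_c","spice_jar_c","lemon_c"):
        print(t,[(np.round(d['location']).tolist(),round(d['p'],2)) for d in find_in(t,c)])
E
```

```text
0.0 [0.14221408 0.60795539 0.2062612 ] [[0.974, -0.228, -0.0], [-0.228, -0.974, -0.002], [0.0, 0.002, -1.0]] [ 0.53708606  0.8758413  -0.32741008] 1.0019645902691279
side {'fx': 411.07535158961315, 'fy': 411.07535158961315, 'cx': 255.6385021228278, 'cy': 200.6158345368992, 'k1': -0.06053204435351705, 'R': array([[-9.71890675e-01,  2.35431838e-01,  6.03899221e-04],
       [ 1.80586580e-01,  7.47123746e-01, -6.39683199e-01],
       [-1.51052979e-01, -6.21593080e-01, -7.68638433e-01]]), 't': array([0.52538182, 0.00220351, 1.56969783])}
cap_center [([157.0, 240.0], 0.63), ([215.0, 233.0], 0.56), ([175.0, 240.0], 0.23)]
holder []
bottle_mouth [([173.0, 239.0], 0.7)]
mug_c [([256.0, 295.0], 0.79)]
spice_jar_c [([142.0, 234.0], 0.47)]
lemon_c [([308.0, 311.0], 0.59), ([175.0, 239.0], 0.28)]
top {'fx': 393.0867535054688, 'fy': 393.0867535054688, 'cx': 256.5207201578863, 'cy': 193.38284511284056, 'k1': -0.006930758957670733, 'R': array([[ 0.00260998, -0.99999605, -0.00104457],
       [-0.9805042 , -0.00235386, -0.19648405],
       [ 0.19648081,  0.00153702, -0.98050646]]), 't': array([-0.03268189,  0.58456993,  1.24985359])}
cap_center [([179.0, 346.0], 0.76), ([191.0, 262.0], 0.64), ([196.0, 312.0], 0.54)]
holder [([216.0, 294.0], 0.84)]
bottle_mouth [([204.0, 306.0], 0.68)]
mug_c [([232.0, 195.0], 0.74)]
spice_jar_c [([205.0, 373.0], 0.56)]
lemon_c []
```

View pics/side0.png

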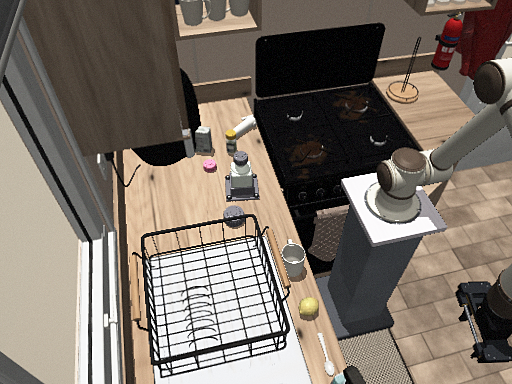

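View pics/top0.png

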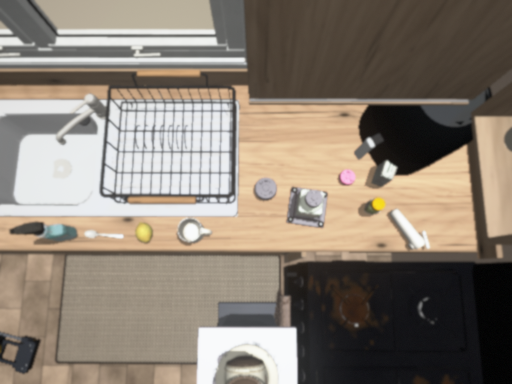

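Side: the capped bottle is in its holder, with the cap near (157,240). Purple-grey and pink look-alikes lie at (215,233) and (165,209). Top: the cap is near (198,312) in the holder at (207,307), and the mug, lemon and spice jar at (231,190), (232,144) and (205,375).

```bash
cat >h.py <<'E'
from station import *
import cv2,numpy as np
from scipy.optimize import least_squares
def proj(c,X):
    m=camera_model(c);p=m['R']@np.array(X)+m['t'];s=p[:2]/p[2];s=s*(1+m['k1']*(s@s))
    return np.array([m['fy']*s[1]+m['cy'],m['fx']*s[0]+m['cx']])
def tri(a,b):
    r=least_squares(lambda X:np.r_[proj('side',X)-a,proj('top',X)-b],[.5,-.1,.1]);return r.x,r.fun
def onz(c,p,z):
    return least_squares(lambda X:proj(c,[X[0],X[1],z])-p,[.5,-.1]).x
E
python3 - <<'E'
from h import *
print(tri([157,240],[196,312]))
print(onz('top',[198,312],.163),onz('side',[157,240],.163))
print('jar',tri([142,234],[205,373]),'mug',tri([256,295],[232,195]))
for c,r,q in(("side",175,240),("top",205,307)):
    im=cv2.imread(f"pics/{c}0.png")[r-35:r+35,q-45:q+45];cv2.imwrite(f"pics/{c}crop.png",cv2.resize(im,None,fx=8,fy=8,interpolation=2))
E
```

```text
(array([ 0.55246646, -0.19854282,  0.17347633]), array([-0.15910659, -0.552659  ,  0.44513651, -0.18988137]))
[ 0.54966076 -0.20048515] [ 0.54871666 -0.20788908]
jar (array([ 0.54133294, -0.41474303,  0.05609256]), array([-0.63906483, -2.07081352,  1.5964641 , -0.66704008])) mug (array([0.45283099, 0.17259727, 0.04766307]), array([-0.22190951, -1.28169929,  1.15636594, -0.55781625]))
```

View pics/sidecrop.png

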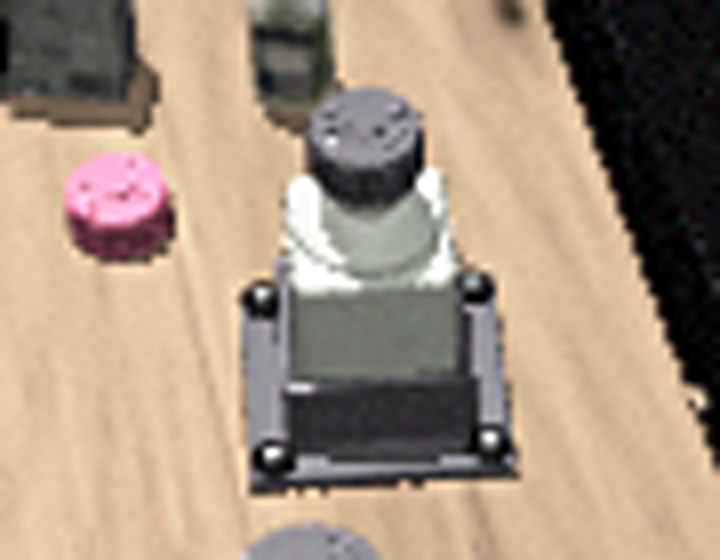

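View pics/topcrop.png

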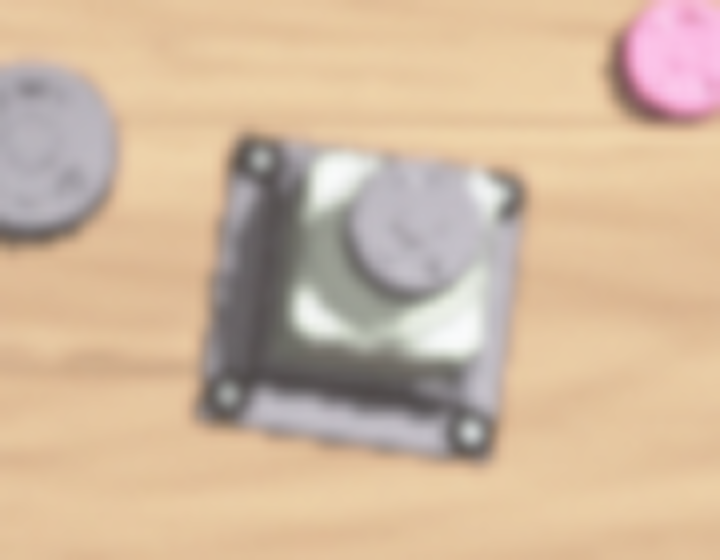

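```bash
python3 - <<'E'
from h import *
print('holder',onz('top',[206.5,307.3],.012),onz('side',[185.8,241.4],.012))
th=np.linspace(0,2*np.pi,60)
def bbox(c,X):
    P=np.array([proj(c,[X[0]+.0265*np.cos(t),X[1]+.0265*np.sin(t),X[2]+h]) for t in th for h in(-.0135,.0135)])
    return np.r_[P.min(0),P.max(0)]
mt={'side':np.array([150.9,233.5,165.9,248])-.5,'top':np.array([190,305.75,207.1,322.9])-.5}
for cs in(('side',),('top',),('side','top')):
    f=lambda X:np.concatenate([bbox(c,X)-mt[c] for c in cs])
    if len(cs)==1: r=least_squares(lambda X:f([*X,.163]),[.55,-.2])
    else: r=least_squares(f,[.55,-.2,.163])
    print(cs,r.x,np.round(r.fun,1))
b=[(260,160),(508,197),(470,432),(228,396)]
b=np.array([onz('top',[170+y/8-.45,262+x/8-.45],.012) for x,y in b]);d=b-np.roll(b,-1,0)
print(b.mean(0),np.degrees(np.arctan2(d[:,1],d[:,0])),np.linalg.norm(d,axis=1))
bs=[(262,299),(477,286),(490,440),(273,456)]
b=np.array([onz('side',[140+y/8-.45,195+x/8-.45],.012) for x,y in bs]);d=b-np.roll(b,-1,0)
print(b.mean(0),np.degrees(np.arctan2(d[:,1],d[:,0])),np.linalg.norm(d,axis=1))
E
```

```text
holder [ 0.54848236 -0.20510296] [ 0.54865078 -0.20265761]
('side',) [ 0.54857568 -0.20329329] [-0.3 -0.2  0.3  0.2]Traceback (most recent call last):
  File "<stdin>", line 10, in <module>
    return func(*args, **kwargs)
    result = trf(vector_fun.fun, vector_fun.jac, x0, f0, J0, lb, ub, ftol, xtol,
                 gtol, max_nfev, x_scale, loss_function, tr_solver,
                 tr_options.copy(), verbose, callback=callback_wrapped)
    return trf_no_bounds(
        fun, jac, x0, f0, J0, ftol, xtol, gtol, max_nfev, x_scale,
        loss_function, tr_solver, tr_options, verbose, callback=callback)
    J = jac(x)
    self._update_jac()
    ~~~~~~~~~~~~~~~~^^
    self.J = self.jac_wrapped(xp_copy(self.x), f0=self.f)
             ~~~~~~~~~~~~~~~~^^^^^^^^^^^^^^^^^^^^^^^^^^^^
    J, dct = approx_derivative(
             ~~~~~~~~~~~~~~~~~^
        self.fun,
        ^^^^^^^^^
    ...<2 lines>...
        **self.finite_diff_options,
        ^^^^^^^^^^^^^^^^^^^^^^^^^^^
    )
    ^
    J, _nfev = _dense_difference(fun_wrapped, x0, f0, h,
               ~~~~~~~~~~~~~~~~~^^^^^^^^^^^^^^^^^^^^^^^^
                             use_one_sided, method,
                             ^^^^^^^^^^^^^^^^^^^^^^
                             mf)
                             ^^^
    df = [f_eval - f0 for f_eval in f_evals]
                                    ^^^^^^^
    f = np.atleast_1d(self.fun(x, *self.args, **self.kwargs))
                      ~~~~~~~~^^^^^^^^^^^^^^^^^^^^^^^^^^^^^^
    return np.atleast_1d(self.fun(x))
                         ~~~~~~~~^^^
    return self.f(x, *self.args, **self.kwargs)
           ~~~~~~^^^^^^^^^^^^^^^^^^^^^^^^^^^^^^
  File "<stdin>", line 10, in <lambda>
  File "<stdin>", line 9, in <lambda>
  File "<stdin>", line 5, in bbox
  File "h.py", line 5, in proj
    m=camera_model(c);p=m['R']@np.array(X)+m['t'];s=p[:2]/p[2];s=s*(1+m['k1']*(s@s))
ValueError: time passes only in moves, steps and waits
```

```bash
sed -i 's/^def proj/M={c:camera_model(c) for c in("side","top")}\ndef proj/; s/m=camera_model(c);/m=M[c];/' h.py; python3 - <<'E'
from h import *
th=np.linspace(0,2*np.pi,60)
def bbox(c,X):
    P=np.array([proj(c,[X[0]+.0265*np.cos(t),X[1]+.0265*np.sin(t),X[2]+h]) for t in th for h in(-.0135,.0135)])
    return np.r_[P.min(0),P.max(0)]
mt={'side':np.array([150.9,233.5,165.9,248])-.5,'top':np.array([190,305.75,207.1,322.9])-.5}
for cs in(('side',),('top',),('side','top')):
    f=lambda X:np.concatenate([bbox(c,X)-mt[c] for c in cs])
    if len(cs)==1: r=least_squares(lambda X:f([*X,.163]),[.55,-.2])
    else: r=least_squares(f,[.55,-.2,.163])
    print(cs,r.x,np.round(r.fun,1))
for c,r0,c0,b in(('top',170,262,[(260,160),(508,197),(470,432),(228,396)]),('side',140,195,[(262,299),(477,286),(490,440),(273,456)])):
    b=np.array([onz(c,[r0+y/8-.45,c0+x/8-.45],.012) for x,y in b]);d=b-np.roll(b,-1,0)
    print(b.mean(0),np.degrees(np.arctan2(d[:,1],d[:,0])),np.linalg.norm(d,axis=1))
E
```

```text
('side',) [ 0.54857568 -0.20329329] [-0.3 -0.2  0.3  0.2]
('top',) [ 0.54931233 -0.20568177] [-0.8 -0.8  0.8  0.7]
('side', 'top') [ 0.54906718 -0.20588686  0.16060428] [-0.3 -0.4  0.3 -0.1 -0.6 -0.8  1.   0.7]
[ 0.54858886 -0.2053197 ] [ 81.44602535 -10.76421918 -98.40289555 171.539202  ] [0.10774047 0.10351824 0.10357984 0.10371449]
[ 0.54810061 -0.20344089] [ -8.86301557 -99.96465842 171.95506211  81.84439484] [0.10721692 0.1013625  0.10400906 0.10283661]
```

>>> {"method": "arm_command", "body": {
  "motion": [
    [87,0,0,-40,0,0,0],
    [87,0,0,-40,0,0,0],
    [87,29,35,0,0,0,0],
    [87,29,35,0,0,0,0],
    [87,29,35,0,0,0,0],
    [87,29,35,0,0,0,0],
    [87,29,35,0,0,0,0],
    [87,29,35,0,0,0,0]
  ]
}}

```text
time_s: 1.5
tcp_pos: [0.2644, 0.3626, 0.2876]
ee_rot: [[0.974, -0.227, 0.0], [-0.227, -0.974, 0.001], [0.0, -0.001, -1.0]]
wrist_force: [1.2, -0.1, 0.7]
gripper_width: 0.998
gripper_force: 0.0
```

>>> {"method": "arm_command", "body": {
  "motion": [
    [87,29,35,0,0,0,0],
    [87,29,35,0,0,0,0],
    [87,29,35,0,0,0,0],
    [87,29,35,0,0,0,0],
    [87,29,35,0,0,0,0],
    [87,29,35,0,0,0,0],
    [87,29,35,0,0,0,0],
    [87,29,35,0,0,0,0]
  ]
}}

```text
time_s: 2.3
tcp_pos: [0.4265, 0.0371, 0.2879]
ee_rot: [[0.974, -0.228, 0.001], [-0.228, -0.974, 0.001], [0.001, -0.001, -1.0]]
wrist_force: [0.1, 1.2, -0.3]
gripper_width: 0.998
gripper_force: 0.0
```

>>> {"method": "arm_command", "body": {
  "motion": [
    [87,29,35,0,0,0,0],
    [87,29,35,0,0,0,0],
    [87,29,35,0,0,0,0],
    [87,29,35,0,0,0,0],
    [87,29,35,0,0,0,0],
    [87,29,35,0,0,0,0],
    [87,0,0,0,0,0,0],
    [87,0,0,0,0,0,0]
  ]
}}

```text
time_s: 3.1
tcp_pos: [0.5475, -0.2061, 0.2864]
ee_rot: [[0.973, -0.23, -0.002], [-0.23, -0.973, 0.0], [-0.002, 0.0, -1.0]]
wrist_force: [0.3, 0.4, 0.7]
gripper_width: 0.997
gripper_force: 0.0
```

>>> {"method": "arm_command", "body": {
  "motion": [
    [87,0,0,0,0,0,0.135],
    [87,0,0,0,0,0,0.135],
    [87,0,0,0,0,0,0.135],
    [87,0,0,0,0,0,0.135],
    [87,0,0,0,0,0,0.135],
    [87,0,0,0,0,0,0.135],
    [87,0,0,0,0,0,0.135],
    [87,0,0,0,0,0,0.135]
  ]
}}

```text
time_s: 3.9
tcp_pos: [0.5472, -0.2036, 0.2882]
ee_rot: [[0.255, -0.967, 0.001], [-0.967, -0.255, 0.0], [0.0, -0.001, -1.0]]
wrist_force: [0.3, 0.2, 0.3]
gripper_width: 1.0
gripper_force: 0.0
```

>>> {"method": "arm_command", "body": {
  "motion": [
    [87,0,0,40,0,0,0],
    [87,0,0,40,0,0,0],
    [87,0,0,20,0,0,0],
    [87,0,0,10,0,0,0],
    [87,0,0,0,0,0,0]
  ]
}}

```text
time_s: 4.4
tcp_pos: [0.547, -0.2042, 0.1769]
ee_rot: [[0.259, -0.966, -0.002], [-0.966, -0.259, 0.0], [-0.001, 0.002, -1.0]]
wrist_force: [-0.6, 0.1, -0.1]
gripper_width: 1.002
gripper_force: 0.0
```

```bash
python3 - <<'E'
from h import *
ps=[]
out=[]
for c,r,q in(("side",158,240),("top",198,314)):
    for i in range(3):
        im=capture(c);s=sense();ps.append(s['tcp_pos'])
    out.append(cv2.resize(im[r-30:r+30,q-25:q+25,::-1],None,fx=8,fy=8,interpolation=2))
    p=s['tcp_pos'];print(c,proj(c,p),proj(c,p+s['ee_rot']@[0,.0435,0]),proj(c,p-s['ee_rot']@[0,.0435,0]))
cv2.imwrite("pics/app.png",np.hstack(out))
print(np.mean(ps,0),np.std(ps,0),s['joints'],s['time_s'],s['wrist_force'])
E
```

```text
side [154.27078998 240.03075997] [150.3052252  250.69837495] [158.31382602 229.16815743]
top [197.45676428 314.30287779] [211.29718291 318.42744848] [183.80554906 310.23365397]
[ 0.54849727 -0.20500245  0.17898413] [0.00024498 0.00020726 0.00034325] [-4.67135930e+00  1.93707031e+01 -7.87482499e+00  1.38642462e-02
 -6.26000242e+01  1.96307669e+01] 4.7 [-0.56911561  0.39445827  0.4852243 ]
```

View pics/app.png

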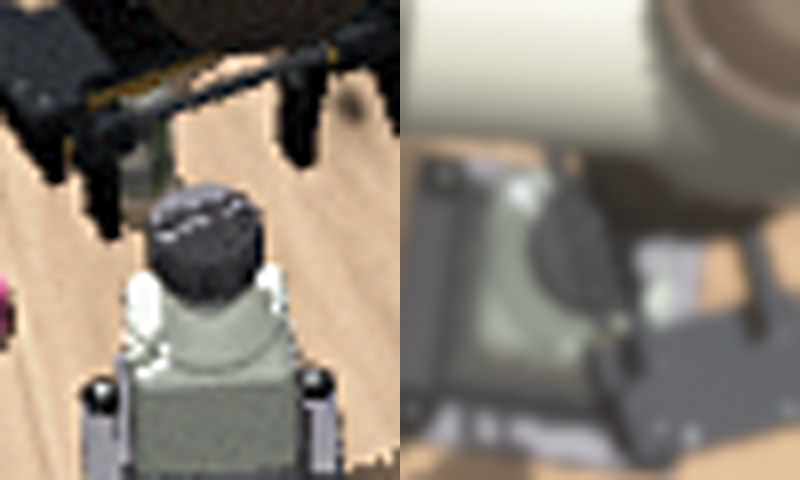

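Side view: the fingers straddle the cap. Tip columns are about 103 and 300 in the crop and the cap spans 148–263, so it is centred within about 1 mm. Now I'll descend and grip.

>>> {"method": "arm_command", "body": {
  "motion": [
    [87,0,0,17,0,0,0],
    [87,0,0,10,0,0,0],
    [87,0,0,0,0,0,0],
    [87,0,0,0,0,0,0]
  ]
}}

```text
time_s: 5.1
tcp_pos: [0.5478, -0.2054, 0.1505]
ee_rot: [[0.258, -0.966, -0.0], [-0.966, -0.258, -0.0], [0.0, 0.0, -1.0]]
wrist_force: [0.6, 0.2, -0.3]
gripper_width: 0.999
gripper_force: 0.0
```

>>> {"method": "arm_command", "body": {
  "motion": [
    [30,0,0,0,0,0,0],
    [30,0,0,0,0,0,0],
    [30,0,0,0,0,0,0],
    [30,0,0,0,0,0,0],
    [30,0,0,0,0,0,0],
    [30,0,0,0,0,0,0]
  ]
}}

```text
time_s: 5.7
tcp_pos: [0.5484, -0.2051, 0.1505]
ee_rot: [[0.258, -0.966, 0.002], [-0.966, -0.258, -0.0], [0.001, -0.002, -1.0]]
wrist_force: [1.9, 0.1, -0.6]
gripper_width: 0.584
gripper_force: 30.0
```

>>> {"method": "arm_command", "body": {
  "motion": [
    [30,0,0,2,0,0,0],
    [30,0,0,2,0,0,0],
    [30,0,0,1.5,0,0,0],
    [30,0,0,0,0,0,0],
    [30,0,0,0,0,0,0]
  ]
}}

```text
time_s: 6.2
tcp_pos: [0.5487, -0.2052, 0.1471]
ee_rot: [[0.259, -0.966, 0.003], [-0.966, -0.259, -0.001], [0.002, -0.003, -1.0]]
wrist_force: [-0.8, 3.2, 8.4]
gripper_width: 0.583
gripper_force: 30.0
```

```bash
python3 - <<'E'
from h import *
P=[]
for i in range(3):
    capture('side');s=sense();P.append(np.r_[s['tcp_pos'],s['wrist_force'],s['moment'],s['gripper_width']*87])
print(np.round(np.mean(P,0),4))
E
```

```text
[ 5.48700e-01 -2.05200e-01  1.47100e-01 -6.46600e-01  2.54960e+00
  8.07930e+00  8.77400e-01  2.91800e-01  1.99000e-02  5.06267e+01]
```

>>> {"method": "arm_command", "body": {
  "motion": [
    [30,0,0,1.5,0,0,0],
    [30,0,0,0,0,0,0],
    [30,0,0,0,0,0,0]
  ]
}}

```text
time_s: 6.65
tcp_pos: [0.5487, -0.2052, 0.1459]
ee_rot: [[0.259, -0.966, 0.003], [-0.966, -0.259, -0.001], [0.002, -0.003, -1.0]]
wrist_force: [-2.6, 3.5, 10.2]
gripper_width: 0.587
gripper_force: 30.0
```

>>> {"method": "arm_command", "body": {
  "motion": [
    [30,0,0,1.5,0,0,0],
    [30,0,0,0,0,0,0],
    [30,0,0,0,0,0,0]
  ]
}}

```text
time_s: 6.95
tcp_pos: [0.5487, -0.2052, 0.1448]
ee_rot: [[0.259, -0.966, 0.003], [-0.966, -0.259, -0.001], [0.002, -0.003, -1.0]]
wrist_force: [-2.8, 3.2, 11.4]
gripper_width: 0.582
gripper_force: 30.0
```

>>> {"method": "arm_command", "body": {
  "motion": [
    [30,0,0,1.5,0,0,0],
    [30,0,0,0,0,0,0],
    [30,0,0,0,0,0,0]
  ]
}}

```text
time_s: 7.25
tcp_pos: [0.5487, -0.2053, 0.1438]
ee_rot: [[0.259, -0.966, 0.004], [-0.966, -0.259, -0.001], [0.002, -0.003, -1.0]]
wrist_force: [-2.8, 4.0, 12.8]
gripper_width: 0.585
gripper_force: 30.0
```

>>> {"method": "arm_command", "body": {
  "motion": [
    [30,0,0,1,0,0,0],
    [30,0,0,0,0,0,0],
    [30,0,0,0,0,0,0]
  ]
}}

```text
time_s: 7.55
tcp_pos: [0.5488, -0.2053, 0.1437]
ee_rot: [[0.26, -0.966, 0.004], [-0.966, -0.26, -0.002], [0.003, -0.003, -1.0]]
wrist_force: [-3.2, 4.9, 17.1]
gripper_width: 0.582
gripper_force: 30.0
```

The force jumps with no further travel, so the cap is at the hard stop. Next I twist anticlockwise, which is negative about tool z.

>>> {"method": "arm_command", "body": {
  "motion": [
    [30,0,0,0,0,0,-0.08],
    [30,0,0,0,0,0,-0.08],
    [30,0,0,0,0,0,-0.08],
    [30,0,0,0,0,0,0]
  ]
}}

```text
time_s: 7.95
tcp_pos: [0.5498, -0.2055, 0.1437]
ee_rot: [[0.483, -0.876, 0.006], [-0.876, -0.483, -0.002], [0.005, -0.004, -1.0]]
wrist_force: [-2.3, 3.6, 15.7]
gripper_width: 0.585
gripper_force: 30.0
```

```bash
python3 - <<'E'
from h import *
P=[]
for i in range(2):
    capture('side');s=sense();P.append(np.r_[s['tcp_pos'],s['wrist_force'],s['moment'],s['gripper_width']*87])
print(np.round(np.mean(P,0),4),s['joints'])
E
```

```text
[ 0.5498 -0.2055  0.1438 -1.388   3.5534 14.5781  1.1192  0.6592  0.1067
 50.6841] [ -4.63628807  21.1605     -10.64490087   0.12590797 -57.83409531
  33.40307247]
```

>>> {"method": "arm_command", "body": {
  "motion": [
    [30,0,0,0,0,0,-0.1],
    [30,0,0,0,0,0,-0.1],
    [30,0,0,0,0,0,-0.1],
    [30,0,0,0,0,0,-0.1],
    [30,0,0,0,0,0,-0.1],
    [30,0,0,0,0,0,0]
  ]
}}

```text
time_s: 8.65
tcp_pos: [0.5503, -0.2052, 0.1438]
ee_rot: [[0.844, -0.536, 0.007], [-0.536, -0.844, -0.002], [0.007, -0.002, -1.0]]
wrist_force: [-0.2, 3.3, 14.9]
gripper_width: 0.586
gripper_force: 30.0
```

>>> {"method": "arm_command", "body": {
  "motion": [
    [30,0,0,0,0,0,-0.1],
    [30,0,0,0,0,0,-0.1],
    [30,0,0,0,0,0,-0.1],
    [30,0,0,0,0,0,-0.1],
    [30,0,0,0,0,0,-0.1],
    [30,0,0,0,0,0,0],
    [30,0,0,0,0,0,0]
  ]
}}

```text
time_s: 9.35
tcp_pos: [0.5507, -0.2048, 0.1439]
ee_rot: [[0.998, -0.068, 0.008], [-0.068, -0.998, -0.001], [0.008, 0.001, -1.0]]
wrist_force: [-0.9, 5.1, 15.9]
gripper_width: 0.585
gripper_force: 30.0
```

```bash
python3 - <<'E'
from h import *
s=sense()
for k in('tcp_pos','wrist_force','moment','gripper_width','joints'):print(k,np.round(s[k],4))
R=s['ee_rot'];print(np.arctan2(R[1,0],R[0,0])-np.arctan2(-.966,.2585))
E
```

```text
tcp_pos [ 0.5507 -0.2048  0.1439]
wrist_force [-0.9009  5.062  15.9471]
moment [1.8582 0.2332 0.0871]
gripper_width 0.5848
joints [-4.59190e+00  2.11586e+01 -1.05976e+01  5.07000e-02 -5.77656e+01
  9.06916e+01]
1.2417243747250324
```

>>> {"method": "arm_command", "body": {
  "motion": [
    [30,0,0,-3,0,0,0],
    [30,0,0,-3,0,0,0],
    [30,0,0,-3,0,0,0],
    [30,0,0,-3,0,0,0],
    [30,0,0,0,0,0,0]
  ]
}}

```text
time_s: 9.85
tcp_pos: [0.5487, -0.205, 0.1521]
ee_rot: [[0.998, -0.069, 0.003], [-0.069, -0.998, -0.0], [0.003, -0.0, -1.0]]
wrist_force: [2.6, 2.3, 4.4]
gripper_width: 0.581
gripper_force: 30.0
```

>>> {"method": "arm_command", "body": {
  "motion": [
    [30,0,0,-3,0,0,0],
    [30,0,0,-3,0,0,0],
    [30,0,0,0,0,0,0]
  ]
}}

```text
time_s: 10.15
tcp_pos: [0.5472, -0.2052, 0.1568]
ee_rot: [[0.998, -0.07, -0.001], [-0.07, -0.998, 0.0], [-0.001, -0.0, -1.0]]
wrist_force: [0.9, 1.5, -1.5]
gripper_width: 0.585
gripper_force: 30.0
```

>>> {"method": "arm_command", "body": {
  "motion": [
    [30,0,0,-5,0,0,0],
    [30,0,0,-6,0,0,0],
    [30,0,0,-6,0,0,0],
    [30,0,0,-6,0,0,0],
    [30,0,0,-6,0,0,0],
    [30,0,0,0,0,0,0]
  ]
}}

```text
time_s: 10.75
tcp_pos: [0.5482, -0.2054, 0.1878]
ee_rot: [[0.998, -0.07, 0.002], [-0.07, -0.998, -0.001], [0.002, 0.0, -1.0]]
wrist_force: [0.2, -0.4, 0.8]
gripper_width: 0.588
gripper_force: 30.0
```

>>> {"method": "arm_command", "body": {
  "motion": [
    [30,0,0,-8,0,0,0],
    [30,0,0,-10,0,0,0],
    [30,0,0,-10,0,0,0],
    [30,0,0,-10,0,0,0],
    [30,0,0,-6,0,0,0],
    [30,0,0,0,0,0,0],
    [30,0,0,0,0,0,0]
  ]
}}

```text
time_s: 11.45
tcp_pos: [0.5475, -0.205, 0.2302]
ee_rot: [[0.998, -0.07, -0.0], [-0.07, -0.998, 0.0], [-0.0, -0.0, -1.0]]
wrist_force: [0.2, 0.2, 0.1]
gripper_width: 0.586
gripper_force: 30.0
```

```bash
python3 - <<'E'
from h import *
P=[];out=[]
for c,r,q in(("side",160,240),("top",200,312)):
    for i in range(2):
        im=capture(c);s=sense();P.append(np.r_[s['tcp_pos'],s['wrist_force'],s['moment']])
    out.append(cv2.resize(im[r-37:r+37,q-30:q+30,::-1],None,fx=6,fy=6,interpolation=2))
cv2.imwrite("pics/lift.png",np.hstack(out))
print(np.round(np.mean(P,0),4),np.round(s['ee_rot'],4).tolist())
for c in M: print(c,proj(c,[.5487,-.2045,.166]))
E
```

```text
[ 0.5473 -0.2051  0.2298 -0.0237 -0.1287 -0.5044 -0.0385 -0.0115  0.0073] [[0.9976, -0.0698, -0.0012], [-0.0698, -0.9976, 0.0002], [-0.0012, -0.0001, -1.0]]
side [157.03902703 240.17902988]
top [198.1312     313.46431268]
```

View pics/lift.png

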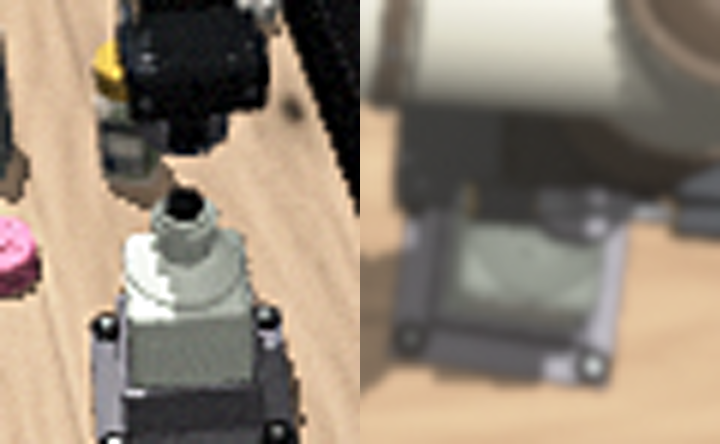

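The bottle stands open and seated in its holder, with its mouth at (185,205) in the side crop. The cap is held in the gripper straight above it, and the jar hasn't moved.

```bash
python3 -c "from station import *;print(finish_job())"
```

```text
the job is handed in; nothing more can be done
None
```

The cap was pressed down, twisted about 1.24 rad anticlockwise and lifted off; I handed the job in (no verdict was returned) with it held level about 8 cm above where it sat, over the mouth of the bottle still seated in its holder.

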